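# Close up the loaded paint case

### The job

The paint case is loaded: close it up. Its lid stands on edge in the slotted stand: take it out, lay it flat on the bench with its handle upward and let go of it there, then take it by the handle and set it into the case's mouth so that it lies fully home, flush with the rim. Then swing the case's catch straight across the lid as far as it goes, and leave the other things on the bench where they are.

Things in the scene. Friction and masses are not known exactly. Their poses are not given: they have to be found in the camera images.
- lid: the lid: a flat wooden board 100 mm (x) by 150 mm (y), 8 mm thick, about 0.13 kg, with a bar handle in the middle of its upper face. Origin at the centre of its underside; z points out of the handle side (up when the lid lies as it should). At the start it stands on a 150 mm edge in the stand, its z level, its -x edge on top, sunk 30 mm into the slot
- lid_handle (a point): centre of the top of the lid's bar handle, 30 mm above the lid's underside; the handle is 14 mm wide (lid's x), 36 mm long (lid's y) and stands 22 mm above the board
- stand: the lid's stand, fixed: a foot board 84 mm (x) by 170 mm (y), 10 mm thick, with two slotted blocks 24 mm long (y) at y = +-55 mm, their tops 40 mm above the bench; the slot runs along y, is 10.5 mm wide and its floor is 10 mm above the bench. Origin at the centre of its underside; the lid's handle faces the stand's +x, away from the robot
- case: the open wooden case, fixed: 117 mm (x) by 167 mm (y) outside, rim 54 mm above the bench, holding a lying bottle and two small pots. Origin at the centre of its underside. A lug on its -y end carries the catch
- case_seat (a point): centre of the lid's seat in the case's mouth, on the ledge 46 mm above the bench: a rebate 105 mm (case x) by 155 mm (case y), 8 mm deep, in which the lid (2.5 mm play each side, either way round) lies flush with the rim. Axes as the case's
- catch (a joint): angle of the swing catch, rad: 0 to 2.2. At 2.2 (its stop) it points along the case's +y, straight across the rim and over the lid; below 0.6 it points outward, clear of the mouth. Turns clockwise seen from above as the value grows; stays where it is left
- catch_pivot (a point): the catch's upright pivot axis, at the underside of the catch bar: on the lug, 87.5 mm from the case's origin towards -y, 56 mm above the bench. The bar is steel, 50 mm long, 12 mm wide, 5 mm thick
- catch_post (a point): top centre of the upright steel post near the catch bar's free end, by which the catch is swung: 12 mm in diameter, 26 mm tall above the bar, 42 mm from the pivot axis; its top is 87 mm above the bench
- tape_roll: ring of masking tape lying flat, 104 mm across, 24 mm high; a bystander; origin at the centre of its underside
- dark_pot: small dark open pot, 62 mm across, 36 mm high; a bystander; origin at the centre of its underside
- paint_jar: jar with a black cap, 68 mm across, 107 mm high; a bystander; origin at the centre of its underside
- brush: long thin artist's brush, 11 x 210 x 11 mm; a bystander; origin under its middle, y along it
- scraper: flat scraper with a plain handle, 100 x 164 x 14 mm; a bystander; origin under its middle, y along it
Mind the look-alikes: they are no part of the job. There is more than one size of the case; the job needs the larger.

How it is judged:
By the outcome, as a careful person would: the job done as asked, in the order asked, and still so for the second after the job is handed in, with the robot touching nothing.
It also fails if it takes over 64 s, if anything falls off the work surface, if the arm or the gripper's body presses on something with over 40 N, if the wrist force passes 120 N, or if a joint passes its speed limit or range.

### The arm

A 6-joint arm with a two-finger parallel gripper is mounted at the origin on a cart in front of the work surface, level with it; the furniture and walls round the work are solid. World frame = base frame: x ahead of the robot, y to its left, z up, the work surface at z = 0. Lengths are in m, angles in rad, forces in N, time in s.
With the tool pointing down it reaches from about 0.375 to 0.975 m from the base axis. Payload 3.8 kg.
Tool frame: the origin (TCP) lies at the centre of the arm's flange, where the gripper is bolted on; the fingertips stand 173 mm ahead of it and the grasp point (between the pads) lies 155 mm ahead of it (bot.tip_reach is the distance from the TCP to the fingertips, in m); z points along the fingers, y is the line along which they close (so a half turn about z gives the same grasp; the last joint's range is limited). The gripper opens to 85 mm and grips with 20 to 120 N. Pads are 22 mm wide; open, the fingers measure 114 mm over their backs; the gripper's body (76 mm by 85 mm) begins 54 mm behind the grasp point. The pads swing forward as they close: fully open they stand 13 mm farther back than shut.
Start: joints at [-1.32, 0.264, 1.604, -0, 1.274, -0.037], TCP at [0.192, -0.647, 0.405] pointing down, gripper open.
Joint ranges: [-2.63, 2.63], [-0.94, 2.18], [0.31, 2.57], [-1.31, 4.45], [0, 2.66], [-2.55, 2.55]. Speed limits (rad/s): [2.57, 2.57, 3.14, 3.14, 3.14, 3.14].

### API

Orientations are given as a rotation vector (axis times angle).
In Python, from workcell import bot gives the robot as it stands.
- The arm moves only by the tool drive_tool, never from a script. Its arguments are lists of equal length, an entry for each row: "claw": the finger opening in mm, from 0 to 85.4; "slide": the shift along the world's x, y, z each as a share of 0.5 m, from -1 to 1, a list of three; "yaw": the turn about the world's z as a share of 180 degrees, from -1 to 1. A call has 1 to 8 rows; each row is the pose to reach, as a shift and turn from the pose commanded when the call began, turning the shorter way round; what a row does not reach only later rows make up. A row lasts 1/12 s, in which the tool goes at most 41.7 mm and 7.16 degrees, less where a joint would pass 70% of its speed; a pose out of reach is approached as far as the arm can. A call with a number of a shift or a turn outside -1 to 1 is refused whole. A call with a gripper value outside its range is refused whole. The fingers move at their own pace and stop on an object; "newtons" is the grip in N (left out, the last holds). Time passes only in rows, so rows that repeat a pose let the fingers close. It gives the time, the measured TCP pose, the force, the opening and the grip force at its end, in the units of the state.
- bot.read_state(): the state, without advancing time (a new reading comes with each control period).
- bot.read_camera(name): name is "scene" or "top" or "wrist"; returns a dict with "color" (400x640x3 uint8, red, green, blue), "depth" (400x640 float32, m along the optical axis (not along the pixel's ray), 0 where there is no reading), "mtx" (3x3 intrinsics, pixels), "k1" (the pictures are not rectified: a ray, as slopes to the right and down, at radius r is drawn at 1 + k1 r^2 times it, then the intrinsics apply), "eye" and "rotation" of the camera in the world. Camera axes: x right, y up, looking along -z (the intrinsics and any distortion apply to the point x, -y, -z); pixel columns grow to the right and rows downward; lengths in m; the calibration is good to about 2 mm. A picture is of the moment at which its call begins.
- bot.finish_job(): hands the job in; it is judged then, once.
The state is a dict: "time": time; "q": joint angles; "joint_vel": joint speeds; "joint_torque": joint torques, N m; "tool_pos": TCP position; "tcp_rot": TCP orientation; "wrist_force": force on the tool from outside, world axes, zero at the start; "torque": the same for the moment, N m; "width": opening from 0.0 (shut) to 1.0 (fully open); "grip_force": force on a finger pad.
Only numpy, scipy, OpenCV 4.12 (cv2) and the standard library are available. Lean on these libraries where they do the work, as an engineer would, in place of code of your own. Each camera call takes 0.05 s, during which the arm holds its last target. There are 200 camera calls.

## Working session

There is one attempt and no reset: what is moved stays moved. The work goes in short steps, Python scripts to look and compute and a tool call to move; the robot and the scene stay as the last step left them, time stands still between calls to the robot, and variables do not carry over. Pictures are saved under pics/ and viewed, at most 10 in all, crops included, and the job is handed in when it is done.

Besides the shell and the picture viewer there is one more tool, called after "Request:" by a JSON object that holds its "name" and its "arguments". drive_tool: Moves the arm, as the interface text tells. Shift numbers are shares of 0.5 m and turn numbers shares of 180 degrees, none past 1 either way. Its arguments: {"type":"object","properties":{"claw":{"type":"array","items":{"type":"number"}},"slide":{"type":"array","items":{"type":"array","items":{"type":"number"}}},"yaw":{"type":"array","items":{"type":"number"}},"newtons":{"type":"number"}},"required":["claw","slide","yaw"]}

```bash
mkdir -p pics
cat > h.py <<'E'
import numpy as np, cv2
from workcell import bot
def cam(n):
    c=bot.read_camera(n); np.savez(f'/tmp/{n}.npz',**c); return c
def load(n): return dict(np.load(f'/tmp/{n}.npz'))
def ray(c,u,v):
    K=c['mtx'];k=float(c['k1']);d=np.array([(u-K[0,2])/K[0,0],(v-K[1,2])/K[1,1]]);s=d.copy()
    for _ in range(20): s=d/(1+k*(s@s))
    return c['rotation']@np.array([s[0],-s[1],-1.0])
def pt(c,u,v,d): return c['eye']+ray(c,u,v)*d
def atz(c,u,v,z):
    r=ray(c,u,v);return c['eye']+r*(z-c['eye'][2])/r[2]
def cloud(c):
    H,W=c['depth'].shape;K=c['mtx'];k=float(c['k1'])
    uu,vv=np.meshgrid(np.arange(W),np.arange(H));d=np.stack([(uu-K[0,2])/K[0,0],(vv-K[1,2])/K[1,1]],-1);s=d.copy()
    for _ in range(20): s=d/(1+k*(s**2).sum(-1,keepdims=True))
    r=np.stack([s[...,0],-s[...,1],-np.ones((H,W))],-1)@c['rotation'].T
    return c['eye']+r*c['depth'][...,None]
def save(c,n): cv2.imwrite('pics/'+n,c['color'][...,::-1])
E
python3 - <<'E'
from h import *
for n in('top','scene'):
    c=cam(n);save(c,n+'0.png');print(n,c['eye'],c['rotation'].round(3).tolist(),c['mtx'].tolist(),c['k1'])
print({k:np.round(v,3) for k,v in bot.read_state().items()})
E
```

```text
top [-0.23296302 -0.41042062  1.20392283] [0.566, -0.429, -1.197] [[459.1363940401908, 0.0, 317.817436095715], [0.0, 459.1363940401908, 204.48477852010743], [0.0, 0.0, 1.0]] -0.020155505680255783
scene [ 0.16240923 -0.85212189  0.62476784] [0.945, -0.304, -0.527] [[389.80499667682994, 0.0, 319.0799586978579], [0.0, 389.80499667682994, 199.4298895700398], [0.0, 0.0, 1.0]] -0.06509197976879631
{'time': np.float64(0.1), 'q': array([-1.32 ,  0.265,  1.605,  0.   ,  1.274, -0.037]), 'joint_vel': array([ 0.001, -0.002, -0.002, -0.   ,  0.001,  0.001]), 'joint_torque': array([ 0.0000e+00, -5.1671e+01, -3.6859e+01, -0.0000e+00,  6.0000e-03,
        0.0000e+00]), 'tool_pos': array([ 0.192, -0.647,  0.403]), 'tcp_rot': array([-3.107, -0.45 ,  0.   ]), 'wrist_force': array([-0.568, -0.057, -1.025]), 'torque': array([ 0.028, -0.03 , -0.016]), 'grip_force': np.float64(0.0), 'width': np.float64(1.004)}
```

View pics/top0.png

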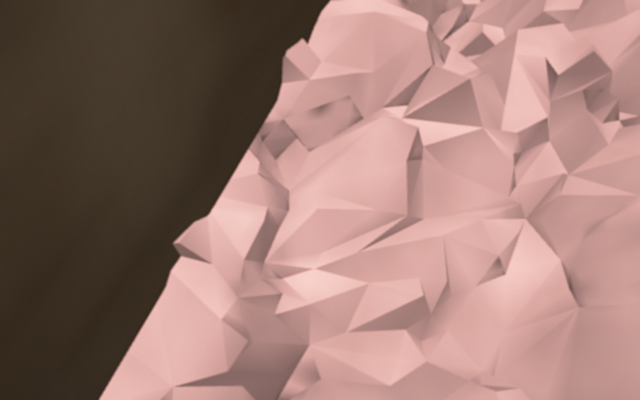

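View pics/scene0.png

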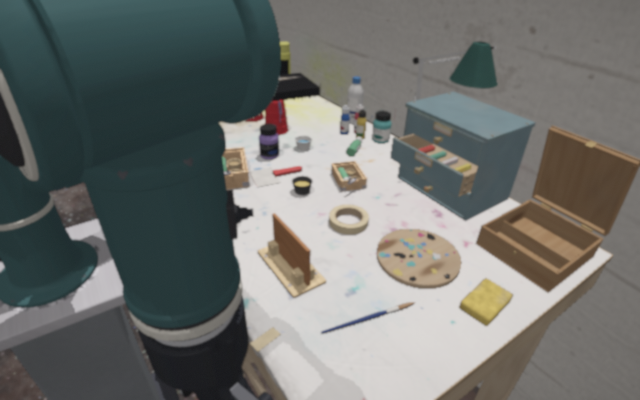

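The top camera is blocked: it shows pink, rock-like facets close to the lens. The scene view shows:
- lid in its stand at about (290,250)
- case candidates at (233,168), partly hidden by the arm, and (349,176)
- the hinged wooden box at (550,240), which isn't the case
- tape at (349,218), dark pot at (302,185) and brush at (370,318)

I'll measure these from depth.

```bash
sed -i "s|^    c=bot.read_camera(n);|    c=bot.read_camera(n);c['rotation']=cv2.Rodrigues(np.array(c['rotation'],float))[0];|" h.py
python3 - <<'E'
from h import *
c=cam('scene');P=cloud(c)
print((c['depth']==0).mean())
for n,(u,v) in dict(lidtop=(277,218),lidtop2=(307,265),standfoot=(303,288),tape=(349,208),pot=(302,178),cB=(349,165),cA=(240,152),cAr=(247,184),cAl=(222,190),bench=(400,200),cBl=(333,166),cBr=(365,184),brush=(360,321),scr=(265,178),jar=(268,130)).items(): print(n,P[v,u].round(3),c['depth'][v,u])
cv2.imwrite('pics/crop1.png',cv2.resize(c['color'][130:310,215:395,::-1],None,fx=3.3,fy=3.3,interpolation=cv2.INTER_CUBIC))
w=cam('wrist');save(w,'w0.png');print(w['eye'],w['rotation'].round(3))
t=load('top');print(np.percentile(t['depth'],[1,50,99]))
E
```

```text
0.00380859375
lidtop [ 0.474 -0.232  0.111] 0.8570682
lidtop2 [ 0.473 -0.358  0.071] 0.793132
standfoot [ 0.463 -0.358  0.011] 0.8216158
tape [ 0.712 -0.189  0.023] 1.0473689
pot [0.681 0.002 0.03 ] 1.1597662
cB [ 0.854 -0.002  0.027] 1.2397025
cA [0.585 0.231 0.043] 1.2653519
cAr [0.54  0.086 0.011] 1.1624215
cAl [ 0.22  -0.672  0.508] 0.21557719
bench [ 0.882 -0.212  0.002] 1.122869
cBl [0.796 0.005 0.036] 1.2118881
cBr [ 0.833 -0.11   0.019] 1.1605297
brush [ 0.513 -0.49   0.008] 0.7562831
scr [0.606 0.099 0.005] 1.2053835
jar [0.681 0.213 0.105] 1.2627387
[ 0.26790432 -0.62482063  0.37356125] [[ 0.283  0.912  0.295]
 [-0.959  0.27   0.087]
 [-0.001 -0.308  0.951]]
[0.1138313  0.27623819 0.43665095]
```

View pics/crop1.png

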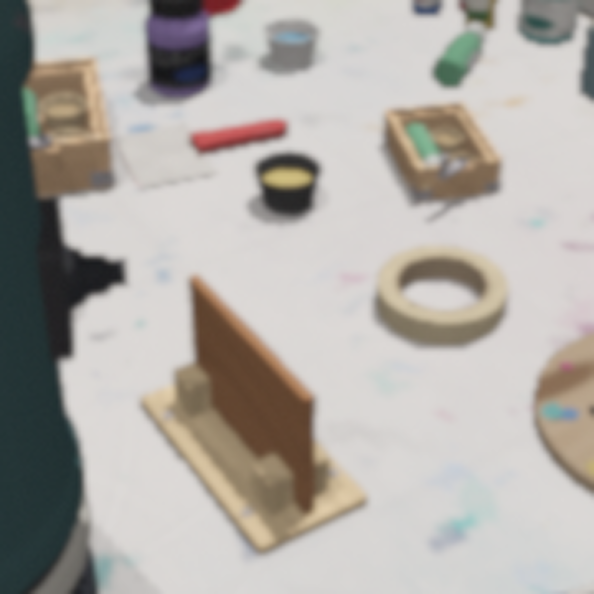

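Case choice: the left one at (233,168) is A, with its rim at about 0.05 m. The one at (349,176) is B, with its rim at about 0.036 m and visibly smaller. The job needs the larger, so I take A. The lid is the dark board in the stand at (290,245). I'll move the arm over the stand for a close look, which also clears the scene view.

Request:
{"name": "drive_tool", "arguments": {"claw": [85,85,85,85,85,85,85,85], "slide": [[0.65,0.69,0.04],[0.65,0.69,0.04],[0.65,0.69,0.04],[0.65,0.69,0.04],[0.65,0.69,0.04],[0.65,0.69,0.04],[0.65,0.69,0.04],[0.65,0.69,0.04]], "yaw": [-0.09,-0.09,-0.09,-0.09,-0.09,-0.09,-0.09,-0.09]}}

```text
time: 0.87
tool_pos: [0.4209, -0.4031, 0.4188]
tcp_rot: [3.142, 0.008, 0.0]
wrist_force: [0.2, -0.8, -0.2]
width: 0.995
grip_force: 0.0
```

Request:
{"name": "drive_tool", "arguments": {"claw": [60,60,60,60,60,60], "slide": [[0.2,0.22,0],[0.2,0.22,0],[0.2,0.22,0],[0.2,0.22,0],[0.2,0.22,0],[0.2,0.22,0]], "yaw": [0,0,0,0,0,0]}}

```text
time: 1.37
tool_pos: [0.5207, -0.2936, 0.4184]
tcp_rot: [3.142, 0.013, -0.001]
wrist_force: [0.9, 1.0, 0.5]
width: 0.704
grip_force: 0.0
```

Run:
```python
from h import *
w=cam('wrist');save(w,'w1.png');print(w['eye'])
s=cam('scene');save(s,'s1.png')
P=cloud(w);Z=P[...,2]
m=(Z>0.1)&(Z<0.125);print('lid top',m.sum(),np.percentile(P[m],[1,50,99],axis=0).round(4))
# top edge line fit
q=P[m];vx,vy,x0,y0=cv2.fitLine(q[:,:2].astype(np.float32),cv2.DIST_HUBER,0,.01,.01).ravel();print('yaw',np.degrees(np.arctan2(vx,vy)),x0,y0)
for (x,y) in [(-.1,0)]: pass
P=cloud(s);np.save('/tmp/Ps.npy',P)
```

```text
[ 0.60032311 -0.29329268  0.38830892]
lid top 2131 [[ 0.473  -0.3553  0.1004]
 [ 0.479  -0.2835  0.1101]
 [ 0.4813 -0.2096  0.1121]]
yaw 179.73178 0.47872525 -0.2885168
```

View pics/w1.png

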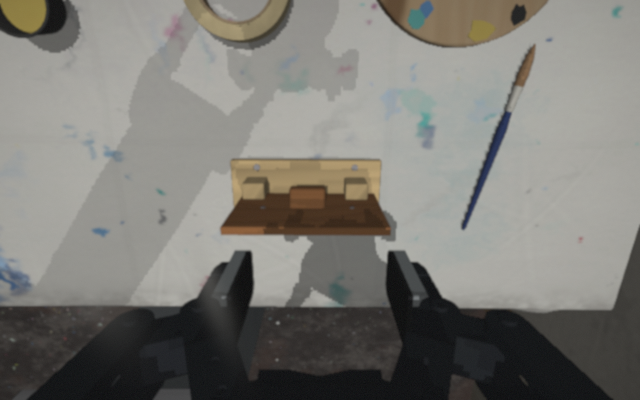

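View pics/s1.png

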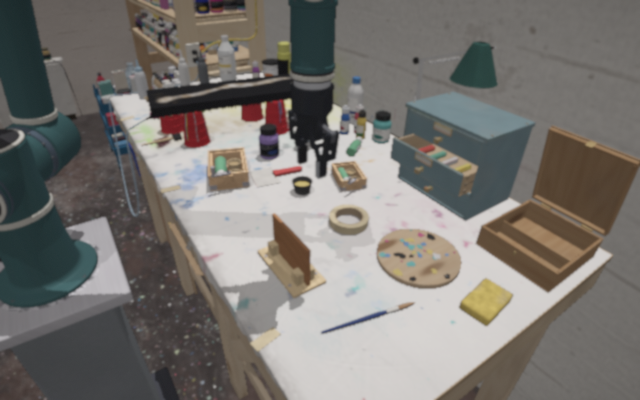

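Wrist view: the lid's top edge runs along row 232 (222–389), the handle is at (290–327, 187–207) and the stand is behind. The bench is clear to the left of the stand (image left, +y). Scene view: case A is now fully visible at (228,168), clearly larger than B at (349,176). Next: handle and case points.

Run:
```python
from h import *
w=load('wrist');P=cloud(w)
def reg(a,b,c,d): return P[c:d,a:b].reshape(-1,3)
print('handle',np.percentile(reg(295,323,190,204),[5,50,95],axis=0).round(4))
for uv in [(290,188),(327,188),(290,207),(327,207)]: print('h corner ray z.053/.067',atz(w,*uv,.067).round(4),P[uv[1],uv[0]].round(4))
print('topedge',np.percentile(reg(230,382,229,233),[5,50,95],axis=0).round(4))
for uv in [(221,234),(389,234),(230,228),(384,228)]: print(atz(w,*uv,.110).round(4))
print('blocks',np.percentile(reg(246,264,185,196),[5,50,95],axis=0).round(4),np.percentile(reg(348,364,185,196),[5,50,95],axis=0).round(4))
for uv in [(232,159),(381,159)]: print('foot',atz(w,*uv,.010).round(4))
S=load('scene');Q=cloud(S)
m=(Q[...,0]>.4)&(Q[...,0]<.65)&(Q[...,1]>.03)&(Q[...,1]<.3)&(Q[...,2]>.012)&(Q[...,2]<.1)
m[:, :190]=0;m[:,262:]=0
q=Q[m];print('caseA n',len(q),np.percentile(q,[1,50,99],axis=0).round(3))
r=q[(q[:,2]>.045)&(q[:,2]<.062)];print('rim',cv2.minAreaRect((r[:,:2]*1000).astype(np.float32)),np.median(r[:,2]))
b=Q[150:200,380:390].reshape(-1,3)
m=(Q[...,0]>.73)&(Q[...,0]<.95)&(Q[...,1]>-.15)&(Q[...,1]<.1)&(Q[...,2]>.012)&(Q[...,2]<.1);m[:,:325]=0;m[:,370:]=0;m[:155]=0
r=Q[m];print('B',np.percentile(r,[1,99],axis=0).round(3),cv2.minAreaRect((r[:,:2]*1000).astype(np.float32)))
```

```text
handle [[ 0.4882 -0.296   0.0664]
 [ 0.495  -0.2842  0.0676]
 [ 0.5013 -0.2715  0.0688]]
h corner ray z.053/.067 [ 0.5032 -0.2657  0.067 ] [ 0.5017 -0.2653  0.062 ]
h corner ray z.053/.067 [ 0.5035 -0.3018  0.067 ] [ 0.4868 -0.3033  0.0114]
h corner ray z.053/.067 [ 0.4835 -0.2653  0.067 ] [ 0.4837 -0.2654  0.0674]
h corner ray z.053/.067 [ 0.4838 -0.3021  0.067 ] [ 0.4806 -0.3023  0.0581]
topedge [[ 0.4758 -0.3424  0.1096]
 [ 0.4776 -0.2828  0.1106]
 [ 0.4794 -0.2225  0.1119]]
[ 0.4734 -0.2079  0.11  ]
[ 0.4745 -0.356   0.11  ]
[ 0.4792 -0.2162  0.11  ]
[ 0.4802 -0.3512  0.11  ]
blocks [[ 0.4873 -0.2345  0.0394]
 [ 0.4927 -0.2259  0.0407]
 [ 0.4982 -0.2174  0.0419]] [[ 0.4881 -0.3405  0.0395]
 [ 0.4937 -0.3327  0.0407]
 [ 0.4989 -0.3248  0.0418]]
foot [ 0.5193 -0.1967  0.01  ]
foot [ 0.5206 -0.3631  0.01  ]
caseA n 1471 [[0.438 0.083 0.013]
 [0.512 0.165 0.041]
 [0.59  0.269 0.081]]
rim ((516.356201171875, 173.939208984375), (187.10816955566406, 117.97188568115234), 70.1550521850586) 0.05148339745672881
B [[ 0.767 -0.11   0.012]
 [ 0.869  0.017  0.056]] ((835.094482421875, -16.542152404785156), (231.36846923828125, 95.08648681640625), 62.3807487487793)
```

Request:
{"name": "drive_tool", "arguments": {"claw": [52,52,52,52,52,52,52,52], "slide": [[-0.035,0.02,0],[-0.035,0.02,-0.05],[-0.035,0.02,-0.13],[-0.035,0.02,-0.21],[-0.035,0.02,-0.27],[-0.035,0.02,-0.3],[-0.035,0.02,-0.3],[-0.035,0.02,-0.3]], "yaw": [0,0,0,0,0,0,0,0]}}

```text
time: 2.13
tool_pos: [0.5013, -0.2858, 0.2679]
tcp_rot: [-3.14, -0.005, 0.004]
wrist_force: [0.7, 0.1, 0.5]
width: 0.607
grip_force: 0.0
```

Run:
```python
from h import *
print(bot.tip_reach,bot.read_state()['tool_pos'],bot.read_state()['width'])
w=cam('wrist');save(w,'w2.png')
P=cloud(w)
```

```text
0.1734 [ 0.50125975 -0.28580189  0.26785898] 0.60714469436862
```

View pics/w2.png

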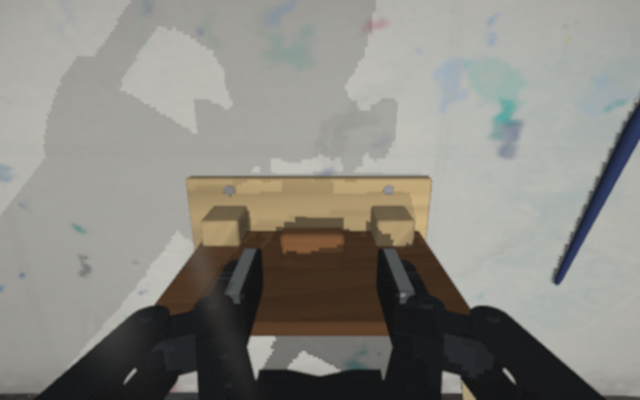

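The fingers straddle the handle (handle at 280–344, row 237; finger tips at 250 and 388). Lower and grip.

Request:
{"name": "drive_tool", "arguments": {"claw": [52,52,52,52,36,30,30,30], "slide": [[0.004,0.005,-0.04],[0.004,0.005,-0.08],[0.004,0.005,-0.092],[0.004,0.005,-0.092],[0.004,0.005,-0.092],[0.004,0.005,-0.092],[0.004,0.005,-0.092],[0.004,0.005,-0.092]], "yaw": [0,0,0,0,0,0,0,0], "newtons": 40}}

```text
time: 2.85
tool_pos: [0.5055, -0.283, 0.2248]
tcp_rot: [3.139, 0.008, 0.005]
wrist_force: [0.4, -0.0, 4.5]
width: 0.407
grip_force: 40.4
```

Request:
{"name": "drive_tool", "arguments": {"claw": [30,30,30], "slide": [[0,0,0],[0,0,0.015],[0,0,0.03]], "yaw": [0,0,0]}}

```text
time: 3.1
tool_pos: [0.5042, -0.282, 0.2376]
tcp_rot: [-3.141, -0.008, 0.001]
wrist_force: [0.9, -0.5, -1.6]
width: 0.405
grip_force: 40.1
```

Run:
```python
from h import *
s=bot.read_state();print(s['tool_pos'],s['width'],s['grip_force'],s['wrist_force'])
c=cam('scene');P=cloud(c)
cv2.imwrite('pics/s2.png',cv2.resize(c['color'][130:310,215:395,::-1],None,fx=3.3,fy=3.3,interpolation=cv2.INTER_CUBIC))
```

```text
[ 0.50418482 -0.28202478  0.23760904] 0.4045695701486137 40.081998109817505 [ 0.92530957 -0.48459091 -1.63435194]
```

View pics/s2.png

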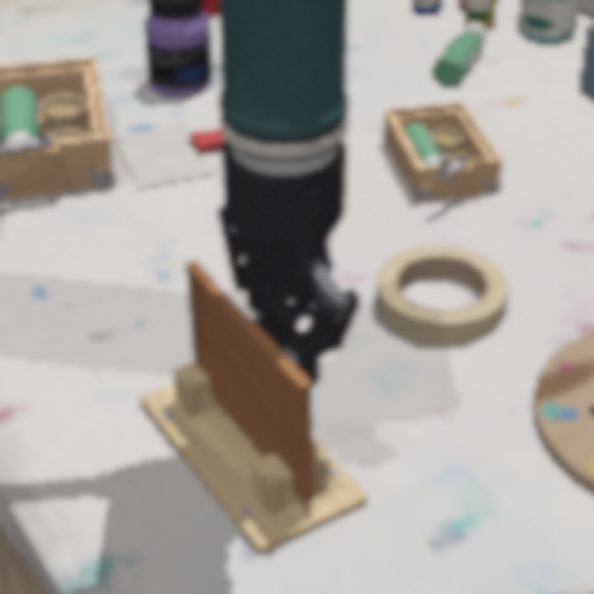

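Lifted about 13 mm and held. Raise until the lid's bottom edge is only about 5 mm deep in the slot, then tilt the lid towards the robot, using the slot as a hinge and a light grip.

Request:
{"name": "drive_tool", "arguments": {"claw": [30,30,30,30,30,30,30,30], "slide": [[0,0,0.012],[0,0,0.024],[0,0,0.024],[-0.012,0,0.027],[-0.024,0,0.03],[-0.036,0,0.032],[-0.048,0,0.034],[-0.054,0,0.036]], "yaw": [0,0,0,0,0,0,0,0], "newtons": 25}}

```text
time: 3.82
tool_pos: [0.4777, -0.2826, 0.2568]
tcp_rot: [3.14, 0.007, 0.006]
wrist_force: [4.6, -0.9, -2.6]
width: 0.404
grip_force: 46.1
```

```bash
cat > lid.py <<'E'
from h import *
s=bot.read_state();print(s['tool_pos'].round(4),s['width'].round(3),s['grip_force'].round(1),s['wrist_force'].round(1))
c=cam('scene');P=cloud(c);x0,y0=s['tool_pos'][:2]
hsv=cv2.cvtColor(c['color'],cv2.COLOR_RGB2HSV)
m=(P[...,2]>.012)&(abs(P[...,0]-x0)<.11)&(abs(P[...,1]-y0)<.1)&(hsv[...,0]<14)&(hsv[...,1]>90)
q=P[m];mu=q.mean(0);u,sv,vt=np.linalg.svd(q-mu,full_matrices=False)
print(len(q),mu.round(3),'normal',vt[2].round(3),'thick',(sv/np.sqrt(len(q))).round(4),np.percentile(q,[1,99],axis=0).round(3).tolist())
E
python3 lid.py
```

```text
Traceback (most recent call last):
  File "lid.py", line 2, in <module>
    s=bot.read_state();print(s['tool_pos'].round(4),s['width'].round(3),s['grip_force'].round(1),s['wrist_force'].round(1))
                                                    ^^^^^^^^^^^^^^^^
AttributeError: 'float' object has no attribute 'round'
```

```bash
sed -i "s/s\['width'\].round(3),s\['grip_force'\].round(1)/round(s['width'],3),round(s['grip_force'],1)/" lid.py; python3 lid.py
```

```text
[ 0.4777 -0.2826  0.2568] 0.404 46.1 [ 4.6 -0.9 -2.6]
366 [ 0.449 -0.311  0.106] normal [ 0.857 -0.074  0.51 ] thick [0.0384 0.0244 0.0067] [[0.433, -0.362, 0.047], [0.476, -0.229, 0.13]]
```

The lid is now tilted about 31° and still held. Lift it clear and carry it to open bench at about (0.55, -0.09).

Request:
{"name": "drive_tool", "arguments": {"claw": [30,30,30,30,30,30,30,30], "slide": [[0,0,0.04],[0,0,0.08],[0.04,0.08,0.08],[0.08,0.15,0.08],[0.12,0.23,0.08],[0.15,0.31,0.06],[0.165,0.385,0.04],[0.165,0.385,0.0]], "yaw": [0,0,0,0,0,0,0,0], "newtons": 25}}

```text
time: 4.53
tool_pos: [0.5612, -0.085, 0.2569]
tcp_rot: [-3.14, -0.014, -0.003]
wrist_force: [0.9, 0.0, -1.7]
width: 0.402
grip_force: 46.4
```

```bash
python3 lid.py
```

```text
[ 0.5612 -0.085   0.2569] 0.402 46.4 [ 0.9  0.  -1.7]
343 [ 0.532 -0.109  0.102] normal [0.94  0.011 0.342] thick [0.0388 0.0252 0.0083] [[0.518, -0.164, 0.058], [0.558, -0.036, 0.141]]
```

Request:
{"name": "drive_tool", "arguments": {"claw": [30,30,30,30,30,30,30,30], "slide": [[0,0,-0.04],[0,0,-0.07],[0,0,-0.078],[-0.016,0,-0.08],[-0.032,0,-0.082],[-0.048,0,-0.085],[-0.062,0,-0.09],[-0.074,0,-0.097]], "yaw": [0,0,0,0,0,0,0,0], "newtons": 20}}

```text
time: 5.25
tool_pos: [0.5254, -0.0908, 0.2121]
tcp_rot: [3.14, 0.007, 0.013]
wrist_force: [-1.7, 3.8, 20.6]
width: 0.408
grip_force: 60.0
```

```bash
python3 lid.py
python3 - <<'E'
from h import *
c=load('scene');cv2.imwrite('pics/s3.png',cv2.resize(c['color'][110:290,215:395,::-1],None,fx=3.3,fy=3.3,interpolation=cv2.INTER_CUBIC))
E
```

```text
[ 0.5254 -0.0908  0.2121] 0.408 60.0 [-1.7  3.8 20.6]
445 [ 0.504 -0.116  0.054] normal [-0.736 -0.001 -0.677] thick [0.0404 0.0241 0.0123] [[0.478, -0.17, 0.019], [0.541, -0.036, 0.158]]
```

View pics/s3.png

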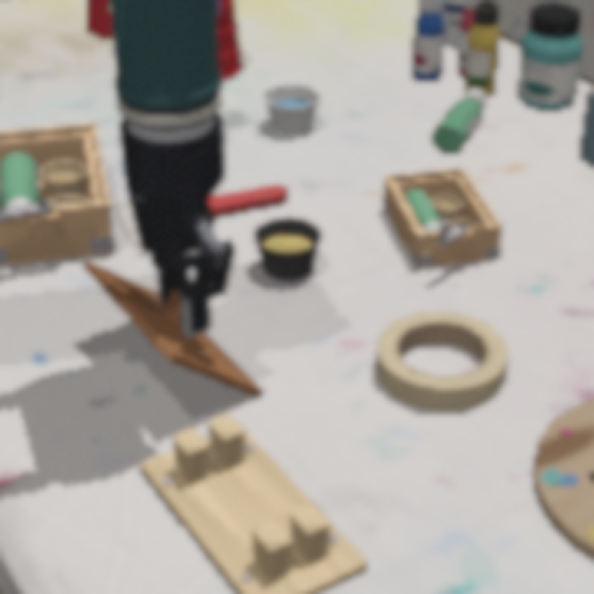

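The lid now leans about 50–55°, handle up, with its edge on the bench. Continue down to flat.

Request:
{"name": "drive_tool", "arguments": {"claw": [30,30,30,30,30,30], "slide": [[-0.012,0,-0.008],[-0.02,0,-0.016],[-0.027,0,-0.024],[-0.032,0,-0.03],[-0.036,0,-0.037],[-0.036,0,-0.037]], "yaw": [0,0,0,0,0,0], "newtons": 20}}

```text
time: 5.8
tool_pos: [0.5052, -0.0909, 0.1906]
tcp_rot: [3.14, 0.008, 0.002]
wrist_force: [-2.3, -0.1, 10.2]
width: 0.408
grip_force: 67.5
```

```bash
python3 lid.py
```

```text
[ 0.5052 -0.0909  0.1906] 0.408 67.5 [-2.3 -0.1 10.2]
849 [ 0.487 -0.11   0.024] normal [-0.026  0.017 -1.   ] thick [0.042  0.022  0.0168] [[0.453, -0.17, 0.012], [0.536, -0.027, 0.088]]
```

Request:
{"name": "drive_tool", "arguments": {"claw": [55,60,60,60,60,60,60,60], "slide": [[0,0,0],[0,0,0],[0,0,0.06],[0,0,0.14],[0.02,0.05,0.22],[0.06,0.13,0.3],[0.1,0.2,0.37],[0.14,0.26,0.44]], "yaw": [0,0,0,0,0,0,0,0]}}

```text
time: 6.52
tool_pos: [0.5571, 0.0127, 0.3789]
tcp_rot: [3.141, 0.006, -0.004]
wrist_force: [0.4, -0.9, -0.6]
width: 0.703
grip_force: 0.0
```

Request:
{"name": "drive_tool", "arguments": {"claw": [60,60,60], "slide": [[0.02,0.02,0.06],[0.02,0.02,0.06],[0.02,0.02,0.06]], "yaw": [0,0,0]}}

```text
time: 6.77
tool_pos: [0.5684, 0.0225, 0.41]
tcp_rot: [3.141, 0.01, 0.004]
wrist_force: [0.2, -0.1, 0.2]
width: 0.707
grip_force: 0.0
```

Run:
```python
from h import *
print(bot.read_state()['tool_pos'])
w=cam('wrist');save(w,'w3.png')
```

```text
[0.56843711 0.02253508 0.40995912]
```

View pics/w3.png

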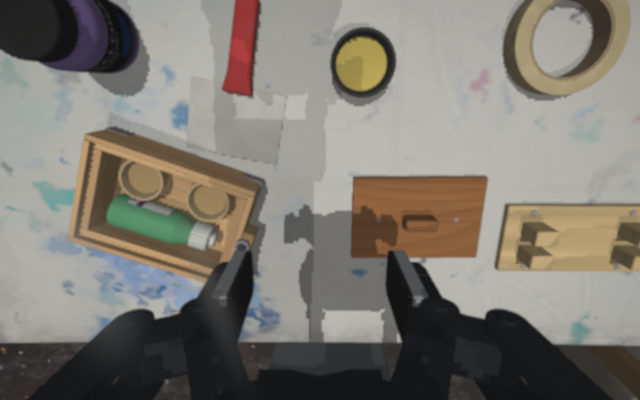

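The lid lies flat with its handle up at (420,222). Case A is at (165,205) with the lug and catch near (247,240), partly hidden by a finger. Shift to see the case unobstructed.

Request:
{"name": "drive_tool", "arguments": {"claw": [60,60,60,60,60], "slide": [[0.02,0.06,0],[0.05,0.12,0],[0.06,0.17,0],[0.06,0.17,0],[0.06,0.17,0]], "yaw": [0,0,0,0,0]}}

```text
time: 7.23
tool_pos: [0.5969, 0.1071, 0.405]
tcp_rot: [3.14, 0.01, -0.009]
wrist_force: [-0.0, -0.1, -0.7]
width: 0.703
grip_force: 0.0
```

Run:
```python
from h import *
o=load('wrist')
P=cloud(o);m=np.zeros(P.shape[:2],bool);m[212:232,395:445]=1;m&=(P[...,2]>.024)&(P[...,2]<.036)
q=P[m];print('handle top',len(q),cv2.minAreaRect((q[:,:2]*1000).astype(np.float32)),np.median(q[:,2]))
m=np.zeros(P.shape[:2],bool);m[165:270,340:500]=1;m&=(P[...,2]>.005)&(P[...,2]<.013)
q=P[m];print('board',len(q),cv2.minAreaRect((q[:,:2]*1000).astype(np.float32)),np.median(q[:,2]))
for uv in [(353,177),(487,177),(477,257),(352,257)]: print(atz(o,*uv,.008).round(4))
w=cam('wrist');cv2.imwrite('pics/w4.png',w['color'][...,::-1]);print(bot.read_state()['tool_pos'])
```

```text
handle top 416 ((501.3520202636719, -91.58280944824219), (13.656908988952637, 36.026878356933594), 1.3419275283813477) 0.030225384899698227
board 9788 ((493.46484375, -106.24728393554688), (116.2412109375, 178.60923767089844), 0.642918050289154) 0.008757198246152481
[ 0.5504 -0.0161  0.008 ]
[ 0.5511 -0.1653  0.008 ]
[ 0.4519 -0.1685  0.008 ]
[ 0.4509 -0.0185  0.008 ]
[0.59685101 0.10640895 0.40545245]
```

View pics/w4.png

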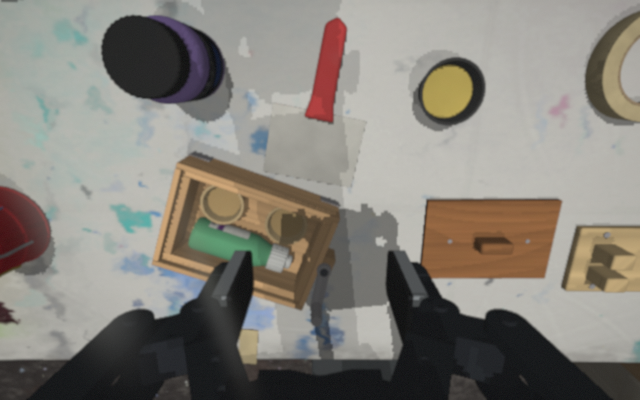

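Catch: pivot near (323,270), bar pointing down-image to about (320,340), i.e. outward. The case's rim corners are near (183,155), (340,207), (155,264) and (300,306).

```bash
cat > case.py <<'E'
from h import *
from scipy.optimize import minimize
w=load('wrist');P=cloud(w)
m=(P[...,2]>.049)&(P[...,2]<.060)&(P[...,0]>.40)&(P[...,0]<.62)&(P[...,1]>.06)&(P[...,1]<.3)
q=P[m];print(len(q),np.median(q[:,2]))
# rim = band between outer 117x167 and inner 105x155 rectangle; fit
def loc(p,x):
    c,s=np.cos(p[2]),np.sin(p[2]);d=x[:,:2]-p[:2];return np.c_[d[:,0]*c+d[:,1]*s,-d[:,0]*s+d[:,1]*c]
def cost(p):
    l=abs(loc(p,q));d=np.maximum(l[:,0]-.0585,l[:,1]-.0835);d2=np.maximum(l[:,0]-.0525,l[:,1]-.0775)
    e=np.maximum(d,0)+np.maximum(-d2,0);return np.minimum(e,.006).mean()
best=min((minimize(cost,[.515+a,.165+b,np.radians(-18+g)],method='Nelder-Mead',options=dict(xatol=1e-5,fatol=1e-8)) for a in(-.01,0,.01) for b in(-.01,0,.01) for g in(-4,0,4)),key=lambda r:r.fun)
p=best.x;print('case',p[:2].round(4),np.degrees(p[2]),best.fun)
c,s=np.cos(p[2]),np.sin(p[2]);print('pivot',p[0]+s*.0875,p[1]-c*.0875)
m=(P[...,2]>.066)&(P[...,2]<.1)&(P[...,0]>.38)&(P[...,0]<.62)&(P[...,1]>.02)&(P[...,1]<.3)
vv,uu=np.where(m);k=vv>150;k&=~((uu<260)&(vv>240));k&=uu<380
print('high',k.sum(),[ (u,v,P[v,u].round(3).tolist()) for u,v in list(zip(uu[k],vv[k]))[::max(1,k.sum()//12)]])
E
python3 case.py
python3 - <<'E'
from h import *
w=load('wrist')
for uv in [(340,207),(183,155),(155,264),(300,306)]: print(atz(w,*uv,.054).round(4))
cv2.imwrite('pics/w4c.png',cv2.resize(w['color'][200:360,230:390,::-1],None,fx=3.5,fy=3.5,interpolation=cv2.INTER_CUBIC))
E
```

```text
3428 0.054188552266246415
case [0.5203 0.1829] -19.952653848844133 0.0001856018080794488
pivot 0.49044209865683647 0.10065770374179908
high 226 [(np.int64(324), np.int64(270), [0.495, 0.101, 0.066]), (np.int64(319), np.int64(306), [0.454, 0.106, 0.069]), (np.int64(316), np.int64(308), [0.454, 0.109, 0.073]), (np.int64(312), np.int64(310), [0.454, 0.113, 0.075]), (np.int64(319), np.int64(311), [0.454, 0.106, 0.077]), (np.int64(315), np.int64(313), [0.455, 0.11, 0.082]), (np.int64(311), np.int64(315), [0.451, 0.114, 0.08]), (np.int64(318), np.int64(316), [0.454, 0.107, 0.085]), (np.int64(314), np.int64(318), [0.454, 0.111, 0.088]), (np.int64(321), np.int64(319), [0.452, 0.104, 0.088]), (np.int64(317), np.int64(321), [0.449, 0.108, 0.087]), (np.int64(313), np.int64(323), [0.448, 0.112, 0.088]), (np.int64(313), np.int64(325), [0.445, 0.112, 0.088])]
[0.5584 0.0853 0.054 ]
[0.6098 0.2345 0.054 ]
[0.4941 0.2771 0.054 ]
[0.4427 0.1263 0.054 ]
```

View pics/w4c.png

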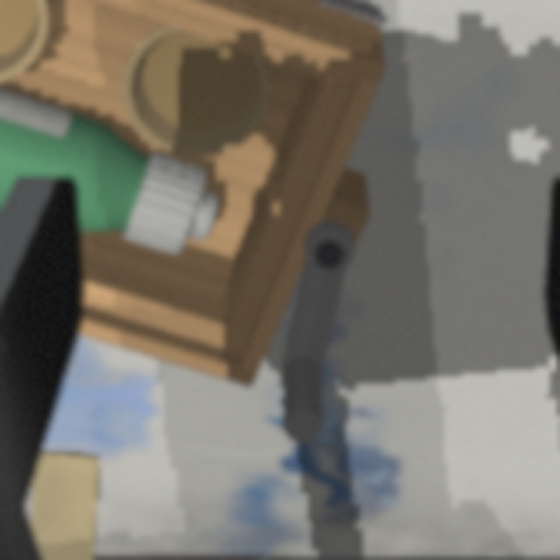

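Request:
{"name": "drive_tool", "arguments": {"claw": [85,85,85,85], "slide": [[0.04,0.08,0],[0.08,0.15,0],[0.08,0.15,0],[0.08,0.15,0]], "yaw": [0,0,0,0]}}

```text
time: 7.62
tool_pos: [0.638, 0.1821, 0.4064]
tcp_rot: [3.14, 0.009, -0.004]
wrist_force: [0.2, -0.8, 0.2]
width: 0.998
grip_force: 0.0
```

```bash
python3 - <<'E'
from h import *
w=load('wrist');print('piv',atz(w,323.7,272.3,.062).round(4),'post',atz(w,317,323,.087).round(4))
w=cam('wrist');print(bot.read_state()['tool_pos'])
E
python3 case.py
```

```text
piv [0.4895 0.1009 0.062 ] post [0.4469 0.1076 0.087 ]
[0.63754565 0.18119893 0.40656409]
3395 0.054158875091841696
case [0.5204 0.183 ] -19.95146949807973 0.00017565257238482532
pivot 0.4905121098219581 0.10074538175323086
high 0 []
```

Two views agree on the case: (0.5204, 0.1830), yaw -20°, rim z 0.054 (matches the text). Pivot-to-post distance measures about 43 mm (42 expected). The lid handle is at (0.5014, -0.0916), yaw +1°, top 0.030. Go back to the handle.

Request:
{"name": "drive_tool", "arguments": {"claw": [85,75,60,55,52,52,52,52], "slide": [[-0.272,-0.546,0],[-0.272,-0.546,0],[-0.272,-0.546,0],[-0.272,-0.546,-0.02],[-0.272,-0.546,-0.05],[-0.272,-0.546,-0.12],[-0.272,-0.546,-0.18],[-0.272,-0.546,-0.24]], "yaw": [0.004,0.004,0.004,0.004,0.004,0.004,0.004,0.004]}}

```text
time: 8.33
tool_pos: [0.5054, -0.0835, 0.3144]
tcp_rot: [3.139, 0.022, 0.008]
wrist_force: [0.1, 0.3, -0.8]
width: 0.611
grip_force: 0.0
```

Request:
{"name": "drive_tool", "arguments": {"claw": [52], "slide": [[0,0,0]], "yaw": [0]}}

```text
time: 8.42
tool_pos: [0.5005, -0.0829, 0.3052]
tcp_rot: [-3.14, -0.019, 0.022]
wrist_force: [-2.6, -0.3, -1.9]
width: 0.613
grip_force: 0.0
```

Run:
```python
from h import *
w=cam('wrist');P=cloud(w);s=bot.read_state();print(s['tool_pos'],s['tcp_rot'],s['q'].round(2))
m=(P[...,2]>.026)&(P[...,2]<.034)&(abs(P[...,0]-.5014)<.015)&(abs(P[...,1]+.0916)<.025)
q=P[m];print(len(q),cv2.minAreaRect((q[:,:2]*1000).astype(np.float32)))
```

```text
[ 0.50263196 -0.08183241  0.30816026] [-3.1399125  -0.01950743  0.01594646] [-0.21  0.04  2.05 -0.    1.06  1.35]
843 ((501.04730224609375, -91.83582305908203), (13.555710792541504, 36.019683837890625), 0.8430482149124146)
```

Request:
{"name": "drive_tool", "arguments": {"claw": [52,52,52,52,52,52,52,52], "slide": [[-0.001,-0.02,0],[-0.001,-0.02,-0.07],[-0.001,-0.02,-0.14],[-0.001,-0.02,-0.2],[-0.001,-0.02,-0.23],[-0.001,-0.02,-0.24],[-0.001,-0.02,-0.24],[-0.001,-0.02,-0.24]], "yaw": [0,0,0,0,0,0,0,0]}}

```text
time: 9.13
tool_pos: [0.5086, -0.0898, 0.1947]
tcp_rot: [3.141, 0.029, 0.006]
wrist_force: [0.5, 0.4, 0.4]
width: 0.609
grip_force: 0.0
```

Run:
```python
from h import *
print([bot.read_state()['tool_pos'].round(4) for i in range(3)],bot.read_state()['tcp_rot'])
for i in range(3): cam('wrist');s=bot.read_state();print(s['time'],s['tool_pos'].round(4),s['wrist_force'].round(1))
```

```text
[array([ 0.5086, -0.0898,  0.1947]), array([ 0.5086, -0.0898,  0.1947]), array([ 0.5086, -0.0898,  0.1947])] [3.14058318 0.02859692 0.00557217]
9.1833 [ 0.5087 -0.0899  0.1951] [0.7 1.2 0.2]
9.2333 [ 0.5086 -0.0899  0.1952] [ 0.4 -0.6  0.2]
9.2833 [ 0.5084 -0.0899  0.195 ] [ 0.2  0.8 -0.2]
```

Request:
{"name": "drive_tool", "arguments": {"claw": [52,52,52,40,30,30,30,30], "slide": [[-0.015,-0.004,-0.005],[-0.015,-0.004,-0.016],[-0.015,-0.004,-0.016],[-0.015,-0.004,-0.016],[-0.015,-0.004,-0.016],[-0.015,-0.004,-0.016],[-0.015,-0.004,-0.016],[-0.015,-0.004,-0.016]], "yaw": [0,0,0,0,0,0,0,0], "newtons": 45}}

```text
time: 9.95
tool_pos: [0.4995, -0.0916, 0.1847]
tcp_rot: [3.141, 0.028, 0.0]
wrist_force: [-1.0, 0.0, 0.2]
width: 0.407
grip_force: 45.9
```

Run:
```python
from h import *
for i in range(2):
    w=cam('wrist');s=bot.read_state();print(s['time'],s['tool_pos'].round(4),s['tcp_rot'].round(4),s['wrist_force'].round(1),s['width'],s['grip_force'])
P=cloud(w);m=(P[...,2]>.026)&(P[...,2]<.034)&(abs(P[...,0]-.5014)<.03)&(abs(P[...,1]+.0916)<.03)
print(P[m].mean(0) if m.any() else 0,m.sum())
```

```text
10.0 [ 0.4994 -0.0916  0.1847] [3.1414 0.0277 0.    ] [ 0.5 -1.1  0.1] 0.408006487567308 45.85446238517761
10.05 [ 0.4994 -0.0917  0.1847] [3.1414e+00 2.7600e-02 1.0000e-04] [-0.9 -0.3  0.3] 0.4092013004638542 45.84454357624054
[ 0.50351332 -0.09192075  0.03003799] 3377
```

Gripped across the handle length, with the lid centre about 1.8 mm ahead of the tool along x. Lift and carry it over the case, turning -21°.

Request:
{"name": "drive_tool", "arguments": {"claw": [30,30,30,30,30,30,30,30], "slide": [[0,0,0.06],[0,0,0.12],[0,0,0.2],[0.006,0.08,0.2],[0.012,0.16,0.2],[0.018,0.24,0.2],[0.024,0.32,0.2],[0.03,0.4,0.2]], "yaw": [0,0,0,-0.02,-0.05,-0.08,-0.1,-0.117]}}

```text
time: 10.72
tool_pos: [0.5139, 0.11, 0.2845]
tcp_rot: [3.093, -0.553, -0.0]
wrist_force: [0.5, -0.6, -1.6]
width: 0.409
grip_force: 45.9
```

Request:
{"name": "drive_tool", "arguments": {"claw": [30,30,30,30,30,30], "slide": [[0.006,0.07,0],[0.009,0.12,0],[0.009,0.151,0],[0.009,0.151,0],[0.009,0.151,0],[0.009,0.151,0]], "yaw": [0,0,0,0,0,0]}}

```text
time: 11.22
tool_pos: [0.5185, 0.1834, 0.2841]
tcp_rot: [3.093, -0.546, -0.002]
wrist_force: [1.3, -0.5, -2.1]
width: 0.408
grip_force: 45.9
```

```bash
cat > st.py <<'E'
from h import *
w=cam('wrist');s=bot.read_state();r=s['tcp_rot'];R=cv2.Rodrigues(np.array(r))[0];print(s['time'],s['tool_pos'].round(4),'yaw',np.degrees(np.arctan2(R[1,0],R[0,0])).round(2),'tilt',R[:2,2].round(3),s['wrist_force'].round(1),round(s['width'],3),round(s['grip_force'],1))
E
cat > lidw.py <<'E'
from st import *
P=cloud(w);z0=s['tool_pos'][2]-.1847+.008
hsv=cv2.cvtColor(w['color'],cv2.COLOR_RGB2HSV)
m=(abs(P[...,2]-z0)<.01)&(np.hypot(P[...,0]-s['tool_pos'][0],P[...,1]-s['tool_pos'][1])<.11)
q=P[m];A=np.c_[q[:,:2],np.ones(len(q))];f=np.linalg.lstsq(A,q[:,2],rcond=None)[0]
print('z0',z0,len(q),'slopes',f[:2].round(4),'med z',np.median(q[:,2]),cv2.minAreaRect((q[:,:2]*1000).astype(np.float32)))
h=(abs(P[...,2]-z0-.022)<.004)&(np.hypot(P[...,0]-s['tool_pos'][0],P[...,1]-s['tool_pos'][1])<.03)
cv2.imwrite('pics/hold.png',w['color'][...,::-1])
E
python3 lidw.py
```

```text
11.2667 [0.5186 0.183  0.2842] yaw -20.08 tilt [-0.001 -0.001] [ 0.2 -0.  -1. ] 0.408 45.9
z0 0.10751092857379932 45922 slopes [-0.0042 -0.0003] med z 0.10806440752102024 ((519.8360595703125, 182.41348266601562), (150.82757568359375, 100.85948944091797), 69.56910705566406)
```

View pics/hold.png

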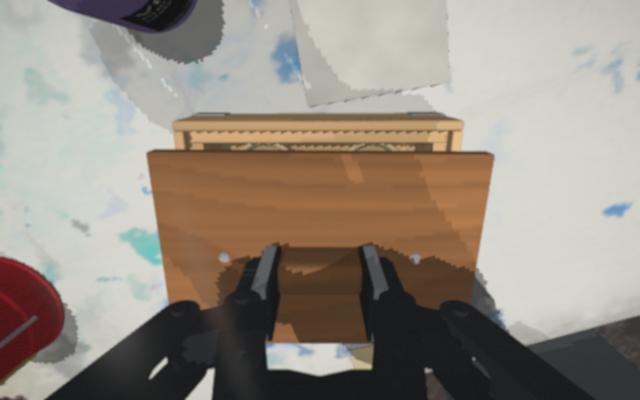

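The lid is level over the case, with even margins at both sides (150–493 against case 175–462). Measured centre (0.5198, 0.1824), yaw -20.4°. I have now viewed 12 pictures, over the limit of 10, so I will work from numbers only from here. Small correction, then lower.

Request:
{"name": "drive_tool", "arguments": {"claw": [30,30,30,30,30,30,30,30], "slide": [[0.001,0.001,-0.04],[0.001,0.001,-0.075],[0.001,0.001,-0.086],[0.001,0.001,-0.092],[0.001,0.001,-0.098],[0.001,0.001,-0.104],[0.001,0.001,-0.108],[0.001,0.001,-0.108]], "yaw": [0.002,0.002,0.002,0.002,0.002,0.002,0.002,0.002]}}

```text
time: 11.93
tool_pos: [0.5195, 0.1843, 0.2309]
tcp_rot: [-3.095, 0.537, -0.001]
wrist_force: [-0.3, -0.3, -2.8]
width: 0.408
grip_force: 45.9
```

```bash
python3 lidw.py
```

```text
11.9833 [0.5196 0.1844 0.2311] yaw -19.69 tilt [0.001 0.   ] [ 0.1  0.4 -1.9] 0.406 45.9
z0 0.05435200750296534 63052 slopes [-0.0153 -0.0009] med z 0.05480928514834639 ((517.1728515625, 176.1302490234375), (183.61065673828125, 118.06105041503906), 70.17028045654297)
```

Request:
{"name": "drive_tool", "arguments": {"claw": [30,30,30], "slide": [[0,0,-0.003],[0,0,-0.003],[0,0,-0.003]], "yaw": [0,0,0]}}

```text
time: 12.23
tool_pos: [0.5198, 0.1846, 0.2307]
tcp_rot: [-3.095, 0.537, -0.002]
wrist_force: [-2.9, -0.6, 5.7]
width: 0.41
grip_force: 46.7
```

Request:
{"name": "drive_tool", "arguments": {"claw": [38,46,52,52,52,52,52], "slide": [[0,0,0],[0,0,0],[0,0,0],[0,0,0.06],[0,0,0.14],[0,0,0.22],[0,0,0.28]], "yaw": [0,0,0,0,0,0,0]}}

```text
time: 12.82
tool_pos: [0.5198, 0.1846, 0.3724]
tcp_rot: [-3.094, 0.537, -0.004]
wrist_force: [0.5, 0.3, 1.0]
width: 0.61
grip_force: 0.0
```

Request:
{"name": "drive_tool", "arguments": {"claw": [60,60,60,60,60], "slide": [[0.1,0,0.03],[0.16,0,0.06],[0.16,0,0.08],[0.16,0,0.08],[0.16,0,0.08]], "yaw": [0,0,0,0,0]}}

```text
time: 13.23
tool_pos: [0.5994, 0.1844, 0.4091]
tcp_rot: [-3.095, 0.538, 0.0]
wrist_force: [-0.7, 0.7, -0.1]
width: 0.702
grip_force: 0.0
```

```bash
cat > chk.py <<'E'
from st import *
P=cloud(w);p=np.array([.5204,.1830]);a=np.radians(-19.95);c,sn=np.cos(a),np.sin(a)
d=P[...,:2]-p;lx=d[...,0]*c+d[...,1]*sn;ly=-d[...,0]*sn+d[...,1]*c;Z=P[...,2]
for n,m in dict(lidall=(abs(lx)<.048)&(abs(ly)<.073),E=(abs(lx-.04)<.008)&(abs(ly)<.07),W=(abs(lx+.04)<.008)&(abs(ly)<.07),N=(abs(ly-.065)<.008)&(abs(lx)<.045),S=(abs(ly+.065)<.008)&(abs(lx)<.045),rim=(((abs(lx)>.0545)&(abs(lx)<.0575)&(abs(ly)<.08))|((abs(ly)>.0795)&(abs(ly)<.0825)&(abs(lx)<.055)))).items():
    m=m&(Z<.075)&(Z>.02)
    print(n,m.sum(),np.percentile(Z[m],[10,50,90]).round(4) if m.any() else 0)
m=(Z>.07)&(Z<.095)&(np.hypot(P[...,0]-.490,P[...,1]-.1008)<.06)
q=P[m];print('post',m.sum(),q.mean(0).round(4) if m.any() else 0)
E
python3 chk.py
```

```text
13.2833 [0.5986 0.1843 0.4081] yaw -19.69 tilt [-0.002 -0.   ] [-0.2 -1.  -0.4] 0.7 0.0
lidall 10782 [0.0538 0.0547 0.0557]
E 2123 [0.0538 0.0547 0.0556]
W 1382 [0.0538 0.0546 0.0555]
N 1230 [0.0538 0.0546 0.0555]
S 895 [0.0538 0.0547 0.0556]
rim 1620 [0.0405 0.0544 0.0555]
post 171 [0.452  0.1082 0.0825]
```

The lid is flush: 54.7 mm at all four sides against rim 54.4 mm. Now the catch. The pivot is (0.490, 0.101), and the post at (0.4485, 0.1077) makes a 170° heading (value about 0.45). At the stop the heading is 70°, so the post ends at (0.504, 0.140). Turn the wrist so that it can follow the arc within the joint 6 range.

Request:
{"name": "drive_tool", "arguments": {"claw": [40,30,24,24,24,24,24,24], "slide": [[-0.06,-0.03,0],[-0.12,-0.06,0],[-0.18,-0.09,0],[-0.24,-0.12,0],[-0.3,-0.153,0],[-0.3,-0.153,0],[-0.3,-0.153,0],[-0.3,-0.153,0]], "yaw": [0.035,0.07,0.11,0.15,0.19,0.23,0.27,0.3]}}

```text
time: 13.95
tool_pos: [0.4468, 0.1076, 0.4074]
tcp_rot: [-2.999, -0.936, 0.004]
wrist_force: [-0.7, -0.1, 0.6]
width: 0.282
grip_force: 0.0
```

Request:
{"name": "drive_tool", "arguments": {"claw": [24,24,24,24,24,24,24,24], "slide": [[0,0,0],[0,0,0],[0,0,0],[0,0,0],[0,0,0],[0,0,0],[0,0,0],[0,0,0]], "yaw": [0.035,0.07,0.11,0.15,0.19,0.23,0.27,0.3]}}

```text
time: 14.62
tool_pos: [0.4475, 0.1079, 0.4072]
tcp_rot: [-2.245, -2.195, 0.004]
wrist_force: [-0.2, -0.3, 0.3]
width: 0.281
grip_force: 0.0
```

Request:
{"name": "drive_tool", "arguments": {"claw": [24,24,24,24,24,24,24,24], "slide": [[0,0,0],[0,0,0],[0,0,0],[0,0,0],[0,0,-0.04],[0,0,-0.08],[0,0,-0.12],[0,0,-0.12]], "yaw": [0.035,0.07,0.11,0.15,0.19,0.23,0.27,0.3]}}

```text
time: 15.28
tool_pos: [0.4455, 0.1075, 0.343]
tcp_rot: [-1.002, -2.968, 0.008]
wrist_force: [-0.9, -1.2, -0.9]
width: 0.283
grip_force: 0.0
```

```bash
python3 st.py; python3 st.py;python3 - <<'E'
from h import *
w=load('wrist');P=cloud(w);Z=P[...,2]
m=(Z>.08)&(Z<.092)&(np.hypot(P[...,0]-.4485,P[...,1]-.1077)<.03);q=P[m]
print(len(q),q.mean(0) if len(q) else 0, (cv2.minEnclosingCircle((q[:,:2]*1000).astype(np.float32)) if len(q) else 0),bot.read_state()['q'].round(2))
E
```

```text
15.3333 [0.4461 0.1077 0.3447] yaw 142.87 tilt [-0.008 -0.001] [-0.3 -0.5  0.7] 0.28 0.0
15.3833 [0.447  0.1078 0.3463] yaw 142.35 tilt [-0.006 -0.001] [1.  0.2 0.9] 0.278 0.0
257 [0.44798182 0.10924176 0.08707917] ((448.8891296386719, 108.81743621826172), 6.089537620544434) [ 0.18 -0.1   2.11  0.    1.14 -0.73]
```

Post top measured at (0.4489, 0.1088), radius 6.1 mm, z 0.087. Lower over it.

Request:
{"name": "drive_tool", "arguments": {"claw": [24,24,24,24,24,24,18,16], "slide": [[0.003,0.002,0],[0.003,0.002,-0.05],[0.003,0.002,-0.1],[0.003,0.002,-0.15],[0.003,0.002,-0.19],[0.003,0.002,-0.212],[0.003,0.002,-0.212],[0.003,0.002,-0.212]], "yaw": [0,0,0,0,0,0,0,0], "newtons": 20}}

```text
time: 16.05
tool_pos: [0.4509, 0.109, 0.2434]
tcp_rot: [-1.016, -2.972, 0.0]
wrist_force: [-0.1, -0.0, 0.4]
width: 0.188
grip_force: 0.0
```

```bash
python3 st.py; python3 st.py
python3 - <<'E'
import numpy as np
p=np.array([.490,.1008])
for a in [170,160,150,140,130,120,110,100,90,80,70,66]:
    q=p+.042*np.array([np.cos(np.radians(a)),np.sin(np.radians(a))]);print(a,q.round(4),((q-np.array([.4488,.1087]))/.5).round(4))
E
```

```text
16.1 [0.4515 0.1091 0.2443] yaw 142.27 tilt [0.002 0.   ] [-0.  -0.2 -0.3] 0.189 0.6
16.15 [0.4516 0.109  0.2446] yaw 142.28 tilt [0.002 0.   ] [-0.7  0.2 -0.5] 0.189 0.5
170 [0.4486 0.1081] [-0.0003 -0.0012]
160 [0.4505 0.1152] [0.0035 0.0129]
150 [0.4536 0.1218] [0.0097 0.0262]
140 [0.4578 0.1278] [0.0181 0.0382]
130 [0.463 0.133] [0.0284 0.0485]
120 [0.469  0.1372] [0.0404 0.0569]
110 [0.4756 0.1403] [0.0537 0.0631]
100 [0.4827 0.1422] [0.0678 0.0669]
90 [0.49   0.1428] [0.0824 0.0682]
80 [0.4973 0.1422] [0.097  0.0669]
70 [0.5044 0.1403] [0.1111 0.0631]
66 [0.5071 0.1392] [0.1166 0.0609]
```

Request:
{"name": "drive_tool", "arguments": {"claw": [16,16,16,16,16,16,16,16], "slide": [[-0.002,0.013,0],[0.003,0.023,0],[0.009,0.033,0],[0.015,0.041,0],[0.023,0.048,0],[0.031,0.054,0],[0.04,0.059,0],[0.049,0.063,0]], "yaw": [0,0,0,-0.03,-0.068,-0.107,-0.146,-0.184]}}

```text
time: 16.82
tool_pos: [0.476, 0.1412, 0.2437]
tcp_rot: [1.827, 2.555, 0.001]
wrist_force: [0.0, -0.1, 0.2]
width: 0.185
grip_force: 0.5
```

```bash
python3 st.py; python3 st.py
```

```text
16.8667 [0.4768 0.1415 0.2439] yaw 108.57 tilt [0.002 0.001] [ 0.2 -0.1 -0.2] 0.188 0.2
16.9167 [0.4765 0.1413 0.2438] yaw 109.2 tilt [0.002 0.001] [-0.3 -0.2  0.7] 0.185 0.0
```

Request:
{"name": "drive_tool", "arguments": {"claw": [16,16,16,16,16,16,16,16], "slide": [[0.009,0.001,0],[0.019,0.003,0],[0.03,0.003,0],[0.04,0.002,0],[0.05,0,0],[0.056,-0.002,0],[0.062,-0.005,0],[0.063,-0.006,0]], "yaw": [-0.038,-0.077,-0.116,-0.154,-0.193,-0.21,-0.21,-0.21]}}

```text
time: 17.58
tool_pos: [0.5061, 0.1384, 0.2432]
tcp_rot: [-2.545, -1.835, 0.002]
wrist_force: [-6.1, 6.1, 2.9]
width: 0.192
grip_force: 3.8
```

```bash
python3 st.py; python3 st.py
```

```text
17.6333 [0.506  0.1384 0.2431] yaw 71.6 tilt [-0.003  0.002] [-4.4  5.2  2.8] 0.19 3.1
17.6833 [0.506  0.1384 0.2431] yaw 71.6 tilt [-0.003  0.002] [-5.7  4.6  2.8] 0.186 3.1
```

Request:
{"name": "drive_tool", "arguments": {"claw": [16,16,16], "slide": [[0.003,-0.001,0],[0.003,-0.001,0],[0.003,-0.001,0]], "yaw": [0,0,0]}}

```text
time: 17.93
tool_pos: [0.5066, 0.1383, 0.243]
tcp_rot: [-2.543, -1.834, 0.005]
wrist_force: [-9.3, 6.4, 5.4]
width: 0.188
grip_force: 5.0
```

Request:
{"name": "drive_tool", "arguments": {"claw": [24,24,24,24,24,24,24,24], "slide": [[-0.001,0,0],[-0.003,0.001,0],[-0.003,0.001,0],[-0.003,0.001,0.04],[-0.003,0.001,0.1],[-0.003,0.001,0.18],[-0.003,0.001,0.26],[-0.003,0.001,0.33]], "yaw": [0,0,0,0,0,0,0,0]}}

```text
time: 18.6
tool_pos: [0.507, 0.1372, 0.4108]
tcp_rot: [2.549, 1.834, 0.003]
wrist_force: [0.6, 1.1, -0.5]
width: 0.281
grip_force: 0.0
```

Request:
{"name": "drive_tool", "arguments": {"claw": [40,40,40,40], "slide": [[0,-0.06,0],[0,-0.1,0],[0,-0.1,0],[0,-0.1,0]], "yaw": [0,0,0,0]}}

```text
time: 18.93
tool_pos: [0.507, 0.0866, 0.4085]
tcp_rot: [2.552, 1.831, 0.001]
wrist_force: [-0.2, 0.3, 0.1]
width: 0.465
grip_force: 0.0
```

```bash
python3 chk.py
python3 - <<'E'
from h import *
w=load('wrist');P=cloud(w);Z=P[...,2]
m=(Z>.083)&(Z<.092)&(np.hypot(P[...,0]-.49,P[...,1]-.1008)<.06);q=P[m]
if len(q):
    (x,y),r=cv2.minEnclosingCircle((q[:,:2]*1000).astype(np.float32));print(len(q),x,y,r,'heading',np.degrees(np.arctan2(y-100.8,x-490)))
E
```

```text
18.9833 [0.5069 0.0871 0.4081] yaw 71.36 tilt [0. 0.] [ 0.4  0.5 -0.5] 0.471 0.0
lidall 15014 [0.0537 0.0547 0.0558]
E 2596 [0.0537 0.0547 0.0557]
W 2575 [0.0537 0.0546 0.0556]
N 0 0
S 1644 [0.054  0.055  0.0615]
rim 1381 [0.0537 0.0548 0.0557]
post 200 [0.5052 0.1408 0.0864]
179 504.60400390625 140.5069122314453 6.248764991760254 heading 69.80673007621839
```

The catch heading is 69.8° (the stop is at 70°), the lid is flush, and the arm is clear. Handing in.

```bash
python3 -c "
from workcell import bot
print(bot.finish_job())"
```

```text
the job is handed in; nothing more can be done
None
```

The job is handed in: the lid lies flush in the larger case (54.7 mm against the rim's 54.4 mm), the catch is at its stop across it, and the arm kept clear of the bystanders, though I viewed 12 pictures, over the limit of 10.

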